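Set out the fishing sinkers by size on the rail

ROBOT

A 7-joint arm with a two-finger parallel gripper is mounted at the origin on the work surface. World frame = base frame: x ahead of the robot, y to its left, z up, the work surface at z = 0. Lengths are in mm, angles in rad, forces in N, time in s.
With the tool pointing down it reaches from about 400 to 900 mm from the base axis. Payload 5.5 kg.
Tool frame: the origin (TCP) lies at the very end of the fingers, on their centre line; the grasp point (between the pads) lies 19 mm behind it; y points along the fingers, z is the direction in which the jaws open and shut, and the axes are right-handed (so a half turn about y gives the same grasp; the last joint's range is limited). The gripper opens to 92 mm and grips with 3 to 60 N. Pads are 19 mm wide; open, the fingers measure 130 mm over their backs; the gripper's body (75 mm by 190 mm) begins 47 mm behind the grasp point.
Start: joints at [1.442, 0.501, -0.427, 1.55, 0.221, 1.138, -0.21], TCP at [248.237, -600.732, 226.729] pointing down, gripper open.
Joint ranges: [-2.88, 2.88], [-0.31, 2.03], [-1.54, 1.56], [0.2, 2.42], [-1.41, 4.55], [0.19, 2.02], [-2.57, 2.57]. Speed limits (rad/s): [2.57, 2.57, 3.14, 3.14, 3.14, 3.14, 3.14].

INTERFACE

Orientations are given as a unit quaternion [w, x, y, z].
In Python, from plant import * gives the robot as it stands.
- The arm moves only by the tool arm_command, never from a script. Its argument "plan" is a list of rows, each a list of 3 entries, a list of its own where there are three numbers: the shift along the world's x, y, z in m, then the turn about the world's z in degrees, then the finger opening in m, from 0 to 0.0918. In form: [[[tx, ty, tz], yaw, hand], ...]. A call has 1 to 20 rows; each row shifts and turns the commanded pose from where the row before left it; what a row does not reach is not made up. A row lasts 1/12 s, in which the tool goes at most 41.7 mm and 7.16 degrees, less where a joint would pass 70% of its speed; a pose out of reach is approached as far as the arm can. A call is refused whole if a number of a shift passes 0.0417 or a number of a turn 7.16, either way. A call with a gripper value outside its range is refused whole. The fingers move at their own pace and stop on an object; "grip_force" is the grip in N (left out, the last holds). Time passes only in rows, so rows that do not move let the fingers close. It gives the time, the measured TCP pose, the force and the opening at its end, in the units of the state.
- sense(): the state, without advancing time (a new reading comes with each control period).
- grab_frame(name): name is "side" or "top"; returns a dict with "img" (420x560x3 uint8, blue, green, red), "camera_matrix" (3x3 intrinsics, pixels), "position" and "rotation" of the camera in the world. Camera axes: x right, y down, z forward; pixel columns grow to the right and rows downward; lengths in mm; the calibration is good to about 2 mm. A picture is of the moment at which its call begins. There is no depth.
- finish_job(): hands the job in, once; it reports no verdict.
Trained networks look in a picture, given as the dict that the camera call returned (one of the last four; its "shot" number tells which), for a name from the list of things; names that differ only in an ending like _2 or _b are one class to them, and where a whole thing is asked for, a point or a joint stands for the part that bears it (a point fixed in the world has none). Each returns a list of dicts, best first, with "score" (0 to 1); they miss things now and then, are a little off and sometimes report something else, mostly with a low value. They report only what shows in the picture. A call takes as long as a camera call.
- boxes_of(label, picture): "point" ([column, row] as shares, 0 to 1, of the picture: columns of its width, rows of its height, amid what is visible of it).
- pinpoint(label, picture): "point" ([column, row] as shares, 0 to 1, of the picture: columns of its width, rows of its height: a listed point, or the origin of a listed thing).
The state is a dict: "clock": time; "qpos": joint angles; "qd": joint speeds; "effort": joint torques, N m; "eef_pos": TCP position; "ee_rot": TCP orientation; "contact_force": force on the tool from outside, world axes, zero at the start; "ft_torque": the same for the moment, N m; "width": finger opening in mm.
Only numpy, scipy, OpenCV 4.12 (cv2) and the standard library are available. Lean on these libraries where they do the work, as an engineer would, in place of code of your own. Each camera call takes 0.05 s, during which the arm holds its last target.

TASK

Stand the four coated fishing sinkers on the white marks of the dark rail in order of size, the smallest on the mark next to the yellow peg and the largest at the other end, each upright and well centred on its own mark. Do not knock over the blue bait pot.

Things in the scene. Friction and masses are not known exactly. Their poses are not given: they have to be found in the camera images.
- sinker_orange: Loose bell-shaped fishing sinker coated orange, standing upright: round base 24 mm in diameter, 34 mm tall in all; straight-sided for the lower 24 mm, then a cone with a small steel wire eye on top. Iron, 75 g give or take a quarter. Origin at the centre of its underside, z up along its axis.
- sinker_red: Loose bell-shaped fishing sinker coated red, standing upright: round base 31 mm in diameter, 46 mm tall in all; straight-sided for the lower 33 mm, then a cone with a small steel wire eye on top. Iron, 170 g give or take a quarter. Origin at the centre of its underside, z up along its axis.
- sinker_black: Loose bell-shaped fishing sinker coated black, standing upright: round base 38 mm in diameter, 58 mm tall in all; straight-sided for the lower 41 mm, then a cone with a small steel wire eye on top. Iron, 320 g give or take a quarter. Origin at the centre of its underside, z up along its axis.
- sinker_green: Loose bell-shaped fishing sinker coated green, standing upright: round base 45 mm in diameter, 70 mm tall in all; straight-sided for the lower 50 mm, then a cone with a small steel wire eye on top. Iron, 540 g give or take a quarter. Origin at the centre of its underside, z up along its axis.
- mark_a: One of four identical round white marks, a fixed disc 56 mm across and 3 mm thick on the dark sinker rail (a fixed bar 480 x 80 mm, 15 mm thick, so the mark's top face is 18 mm above the table). Marks stand about 90 mm apart in a straight row along the rail; which letter is where changes. Origin at the centre of the disc's underside, y along the rail.
- mark_b: One of four identical round white marks, a fixed disc 56 mm across and 3 mm thick on the dark sinker rail (a fixed bar 480 x 80 mm, 15 mm thick, so the mark's top face is 18 mm above the table). Marks stand about 90 mm apart in a straight row along the rail; which letter is where changes. Origin at the centre of the disc's underside, y along the rail.
- mark_c: One of four identical round white marks, a fixed disc 56 mm across and 3 mm thick on the dark sinker rail (a fixed bar 480 x 80 mm, 15 mm thick, so the mark's top face is 18 mm above the table). Marks stand about 90 mm apart in a straight row along the rail; which letter is where changes. Origin at the centre of the disc's underside, y along the rail.
- mark_d: One of four identical round white marks, a fixed disc 56 mm across and 3 mm thick on the dark sinker rail (a fixed bar 480 x 80 mm, 15 mm thick, so the mark's top face is 18 mm above the table). Marks stand about 90 mm apart in a straight row along the rail; which letter is where changes. Origin at the centre of the disc's underside, y along the rail.
- peg_yellow: Fixed yellow peg, 28 mm across and 44 mm tall, on the rail at one end of the row of marks, about 77 mm from the centre of the nearest mark; a like white peg stands at the other end. The two may be swapped. Origin at the centre of its underside.
- bait_pot: Loose open blue plastic pot, 54 mm across the rim, 55 mm tall, 90 g, standing among the sinkers; not to be knocked over. Origin at the centre of its underside, z up.

How it is judged (in metres and radians):
At the end, for the whole second after the job is handed in: Counting from the yellow peg, the four marks carry the orange (24 mm), red (31 mm), black (38 mm) and green (45 mm) sinker; each stands upright (within 0.15 rad) on its mark, its centre within 12 mm of the mark's centre, at rest (((horizontal distance between peg_yellow and mark_a between -0.001 and 0.122 m and horizontal distance between sinker_orange and mark_a below 0.012 m) or (horizontal distance between peg_yellow and mark_b between -0.001 and 0.122 m and horizontal distance between sinker_orange and mark_b below 0.012 m) or (horizontal distance between peg_yellow and mark_c between -0.001 and 0.122 m and horizontal distance between sinker_orange and mark_c below 0.012 m) or (horizontal distance between peg_yellow and mark_d between -0.001 and 0.122 m and horizontal distance between sinker_orange and mark_d below 0.012 m)) and angle between each of sinker_orange, sinker_red, sinker_black, sinker_green's own z axis and vertical below 0.15 rad and height (world z) of sinker_orange between 0.01 and 0.026 m and linear speed of each of sinker_orange, sinker_red, sinker_black, sinker_green below 0.02 m/s and ((horizontal distance between peg_yellow and mark_a between 0.121 and 0.212 m and horizontal distance between sinker_red and mark_a below 0.012 m) or (horizontal distance between peg_yellow and mark_b between 0.121 and 0.212 m and horizontal distance between sinker_red and mark_b below 0.012 m) or (horizontal distance between peg_yellow and mark_c between 0.121 and 0.212 m and horizontal distance between sinker_red and mark_c below 0.012 m) or (horizontal distance between peg_yellow and mark_d between 0.121 and 0.212 m and horizontal distance between sinker_red and mark_d below 0.012 m)) and height (world z) of sinker_red between 0.01 and 0.026 m and ((horizontal distance between peg_yellow and mark_a between 0.211 and 0.302 m and horizontal distance between sinker_black and mark_a below 0.012 m) or (horizontal distance between peg_yellow and mark_b between 0.211 and 0.302 m and horizontal distance between sinker_black and mark_b below 0.012 m) or (horizontal distance between peg_yellow and mark_c between 0.211 and 0.302 m and horizontal distance between sinker_black and mark_c below 0.012 m) or (horizontal distance between peg_yellow and mark_d between 0.211 and 0.302 m and horizontal distance between sinker_black and mark_d below 0.012 m)) and height (world z) of sinker_black between 0.01 and 0.026 m and ((horizontal distance between peg_yellow and mark_a between 0.301 and 0.5 m and horizontal distance between sinker_green and mark_a below 0.012 m) or (horizontal distance between peg_yellow and mark_b between 0.301 and 0.5 m and horizontal distance between sinker_green and mark_b below 0.012 m) or (horizontal distance between peg_yellow and mark_c between 0.301 and 0.5 m and horizontal distance between sinker_green and mark_c below 0.012 m) or (horizontal distance between peg_yellow and mark_d between 0.301 and 0.5 m and horizontal distance between sinker_green and mark_d below 0.012 m)) and height (world z) of sinker_green between 0.01 and 0.026 m); the robot touches nothing.
It fails at once if the blue bait pot is knocked over (angle between bait_pot's own z axis and vertical above 0.6 rad).
It also fails if it takes over 96 s, if anything falls off the work surface, if the arm or the gripper's body presses on something with over 40 N, if the wrist force passes 120 N, or if a joint passes its speed limit or range.

## Working session

There is one attempt and no reset: what is moved stays moved. The work goes in short steps, Python scripts to look and compute and a tool call to move; the robot and the scene stay as the last step left them, time stands still between calls to the robot, and variables do not carry over. Pictures are saved under pics/ and viewed, and the job is handed in when it is done.

Besides the shell and the picture viewer there is one more tool, called after "Request:" as name([rows], argument=value, ...), one row to a line, values as JSON. arm_command: Moves the arm, as the interface text tells. Its arguments: {"type":"object","properties":{"plan":{"type":"array"},"grip_force":{"type":"number"}},"required":["plan"]}

```bash
mkdir -p pics; ls; python3 - <<'E'
from plant import *
import cv2
s=sense(); print(s)
for n in("side","top"):
    f=grab_frame(n); cv2.imwrite(f"pics/{n}0.png",f["img"]); print(n,f["camera_matrix"],f["position"],f["rotation"],f["shot"])
E
```

```text
pics
{'clock': 0.0, 'qpos': array([ 1.44217259,  0.50185046, -0.42679802,  1.55148333,  0.2208427 ,
        1.13829693, -0.21027426]), 'qd': array([ 8.01007520e-06, -1.14274359e-03, -4.35527219e-04,  1.21329579e-04,
        4.95445163e-04, -1.60508319e-03, -6.06624843e-04]), 'effort': array([ 3.43393258e-04, -5.66596878e+01, -5.81624776e+00, -2.79115319e+01,
       -6.86365552e-02,  3.06472240e-02,  1.88115323e-04]), 'eef_pos': array([ 247.89569921, -600.09565338,  225.66346718]), 'ee_rot': array([ 0.13755904, -0.13781019,  0.69425747, -0.69288702]), 'contact_force': array([-0.42460985,  0.02433958, -0.35348729]), 'ft_torque': array([-0.02811656,  0.02066685, -0.06549918]), 'width': 91.89938476232534}
side [[430.21214635   0.         273.53692339]
 [  0.         430.21214635 210.06157755]
 [  0.           0.           1.        ]] [ 99.33553336 425.45213423 619.78877002] [ 0.15713834 -0.36016203  0.84223212 -0.3691015 ] 1
top [[452.40098715   0.         275.56860893]
 [  0.         452.40098715 208.94597176]
 [  0.           0.           1.        ]] [387.85788621  16.43802416 985.28423578] [ 0.04992723 -0.70359323  0.70503669 -0.07339685] 2
```

View pics/top0.png

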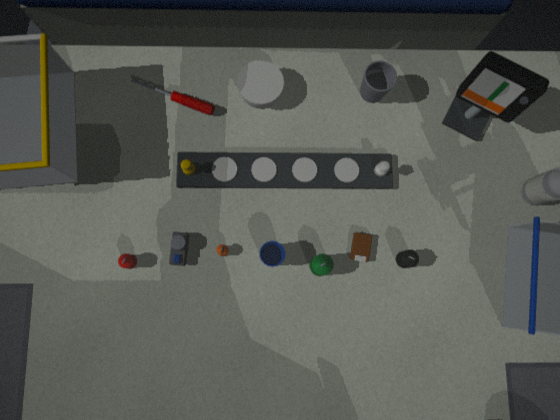

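View pics/side0.png

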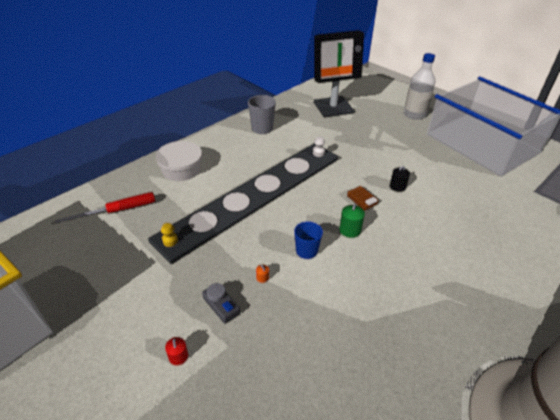

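```bash
cat > h.py <<'E'
from plant import *
import cv2, numpy as np
from scipy.spatial.transform import Rotation as R
from scipy.optimize import least_squares
DIM={'sinker_orange':(12,24,34),'sinker_red':(15.5,33,46),'sinker_black':(19,41,58),'sinker_green':(22.5,50,70),'bait_pot':(27,55,55)}
def rot(f):
    q=np.array(f["rotation"]); return R.from_quat([q[1],q[2],q[3],q[0]]).as_matrix()
def proj(f,P):
    p=(np.atleast_2d(P)-f["position"])@rot(f); p=p@np.array(f["camera_matrix"]).T
    return p[:,:2]/p[:,2:]
def ray(f,uv,z):
    d=rot(f)@np.linalg.solve(f["camera_matrix"],[uv[0],uv[1],1.]); p=np.array(f["position"])
    return p+d*(z-p[2])/d[2]
def pin(f,l,n=1):
    return [(np.array(r["point"])*[560,420],r["score"]) for r in pinpoint(l,f)[:n]]
def sil(f,name,x,y,z0):
    r,h,H=DIM[name]; a=np.linspace(0,2*np.pi,40)
    c=np.c_[x+r*np.cos(a),y+r*np.sin(a)]
    pts=np.vstack([np.c_[c,0*a+z0],np.c_[c,0*a+z0+h]]+([[[x,y,z0+H*.93]]] if H>h else []))
    hull=cv2.convexHull(proj(f,pts).astype(np.float32))
    m=cv2.moments(hull); return np.array([m['m10'],m['m01']])/m['m00'],hull,m['m00']
def mask(f,name):
    hsv=cv2.cvtColor(f["img"],cv2.COLOR_BGR2HSV); h,s,v=[hsv[...,i].astype(int) for i in range(3)]
    if 'orange' in name: m=(h>=6)&(h<20)&(s>150)&(v>60)
    elif 'red' in name: m=((h<6)|(h>172))&(s>150)&(v>40)
    elif 'green' in name: m=(h>50)&(h<90)&(s>120)&(v>25)
    elif 'pot' in name: m=(h>100)&(h<130)&(s>120)&(v>25)
    else: m=(v<40)
    return m.astype(np.uint8)
def locate(f,name,uv,z0):
    """uv: approx pixel; fit xy"""
    m=mask(f,name); n,lab,st,ce=cv2.connectedComponentsWithStats(m)
    g=ray(f,uv,z0+15)[:2]; A=sil(f,name,*g,z0)[2]
    best=None
    for i in range(1,n):
        if st[i,4]<0.3*A: continue
        d=np.hypot(*(ce[i]-uv))
        if best is None or d<best[0]: best=(d,i)
    if best is None or best[0]>25: return None
    i=best[1]; cnt,_=cv2.findContours((lab==i).astype(np.uint8),cv2.RETR_EXTERNAL,cv2.CHAIN_APPROX_NONE)
    c=ce[i]
    s=least_squares(lambda p: sil(f,name,*p,z0)[0]-c,g,x_scale=1.,diff_step=1e-4)
    return s.x,st[i,4]/A,c
E
cat > m1.py <<'E'
from h import *
F={n:grab_frame(n) for n in("top","side")}
print(sense()['clock'])
for l in list(DIM):
    for n,f in F.items():
        p=pin(f,l)
        if not p: print(l,n,'none');continue
        uv,sc=p[0]; print(l,n,uv.round(1),round(sc,2),'pin',ray(f,uv,0)[:2].round(1), end=' ')
        r=locate(f,l,uv,0); print('fit',None if r is None else (r[0].round(1),round(r[1],2)))
for l in('mark_a','peg_yellow'):
    for n,f in F.items():
        for uv,sc in pin(f,l,5): print(l,n,uv.round(1),round(sc,2),ray(f,uv,15)[:2].round(1))
for n,f in F.items():
    hsv=cv2.cvtColor(f["img"],cv2.COLOR_BGR2HSV); 
    m=((hsv[...,1]<60)&(hsv[...,2]>(150))).astype(np.uint8)
    k,lab,st,ce=cv2.connectedComponentsWithStats(m)
    for i in range(1,k):
        if 250<st[i,4]<1500: print('white',n,st[i],ce[i].round(1),ray(f,ce[i],18)[:2].round(1))
E
python3 m1.py
```

```text
0.2
sinker_orange top none
sinker_orange side [262.9 279.9] 0.56 pin [463.1 103.1] fit (array([467.2, 101. ]), np.float64(0.75))
sinker_red top [131.1 259.1] 0.78 pin [452.1 294.2] fit (array([446.5, 299.8]), np.float64(0.62))
sinker_red side [175.  356.8] 0.7 pin [447.2 303.1] fit (array([443.9, 299.6]), np.float64(0.79))
sinker_black top [406.8 261. ] 0.61 pin [ 446.3 -303.7] fit (array([ 450.2, -297.1]), np.float64(0.67))
sinker_black side [397.  185.8] 0.73 pin [ 449.9 -297.5] fit (array([ 447.3, -295.5]), np.float64(0.75))
sinker_green top [319.9 265.5] 0.65 pin [ 437.1 -112.5] fit (array([ 436.4, -107.7]), np.float64(0.69))
sinker_green side [345.7 228.9] 0.69 pin [ 442.5 -106.3] fit (array([ 434.6, -109.4]), np.float64(0.83))
bait_pot top [268.  255.4] 0.75 pin [4.592e+02 1.000e-01] fit (array([463.7, -11.1]), np.float64(0.33))
bait_pot side [307.1 249.2] 0.97 pin [458.8  -9.2] fit (array([460.2,  -9.5]), np.float64(0.77))
mark_a top [222.9 171.8] 0.9 [642.1  99.4]
mark_a top [261.2 169.4] 0.83 [647.9  15.1]
mark_a top [345.6 167.7] 0.79 [ 652.5 -172.7]
mark_a top [301.2 169.9] 0.75 [647.1 -73.7]
mark_a side [235.3 205.1] 0.89 [639.   19.3]
mark_a side [298.5 163.8] 0.67 [ 647.8 -181.1]
mark_a side [264.4 181.6] 0.65 [654.3 -78. ]
peg_yellow top [192.9 166.7] 0.51 [653.4 165.3]
peg_yellow side [169.1 238.9] 0.52 [652.4 174.6]
white side [406  91  21  21 280] [415.3 100.7] [ 623.4 -635.9]
white side [285 159  24  14 264] [296.4 165.5] [ 643.9 -169.9]
white side [255 175  25  17 311] [266.9 183. ] [644.3 -76.3]
white side [223 193  26  18 362] [235.7 201.5] [644.4  13.6]
white side [190 212  27  19 362] [203.3 220.7] [644.8  97.9]
```

```bash
cat > m2.py <<'E'
from h import *
F={n:grab_frame(n) for n in("top","side")}
G={'sinker_orange':(467,101),'sinker_red':(445,299.7),'sinker_black':(448.5,-296),'sinker_green':(435.5,-108.5),'bait_pot':(461,-10)}
for n,f in F.items():
    tiles=[]
    for l,g in G.items():
        im=f["img"].copy(); k=6
        big=cv2.resize(im,None,fx=k,fy=k,interpolation=cv2.INTER_CUBIC)
        c,h,A=sil(f,l,*g,0)
        cv2.polylines(big,[((h+.5)*k).astype(np.int32)],True,(255,255,0),1)
        x,y=(c*k).astype(int); tiles.append(cv2.resize(big[y-150:y+150,x-130:x+130],(260,300)))
    g=np.vstack([np.hstack(tiles[:3]),np.hstack(tiles[3:]+[tiles[0]*0])]); g=np.clip(g*1.6,0,255).astype(np.uint8)
    cv2.imwrite(f"pics/ov_{n}.png",g[:600])
f=F['top']; g=cv2.cvtColor(f["img"],cv2.COLOR_BGR2GRAY)
for t in (80,95,110,130):
    m=(g>t).astype(np.uint8); m[:140]=0; m[200:]=0
    k,lab,st,ce=cv2.connectedComponentsWithStats(m)
    for i in range(1,k):
        if 200<st[i,4]<1000: print(t,st[i],ce[i].round(1),ray(f,ce[i],18)[:2].round(1))
E
python3 m2.py
```

```text
80 [212 157  25  25 475] [224.5 168.8] [648.1  95.7]
80 [251 157  26  25 500] [263.4 168.9] [648.1  10.3]
80 [292 157  25  25 495] [304.1 169.2] [647.9 -79.7]
80 [334 157  25  26 487] [346.1 169.6] [ 647.3 -173.3]
95 [  0 140  46  29 260] [ 30.6 159.3] [667.8 516.4]
95 [213 157  24  24 437] [224.7 168.9] [647.9  95.1]
95 [251 157  25  25 478] [263.3 169. ] [648.1  10.4]
95 [292 157  25  25 478] [304.1 169.2] [647.8 -79.8]
95 [334 158  25  24 475] [346.1 169.6] [ 647.4 -173.2]
95 [525 179  24  20 251] [535.  189.4] [ 603.3 -595.9]
110 [522 140  38  34 789] [543.1 153.1] [ 687.6 -623.6]
110 [252 158  24  23 448] [263.4 168.9] [648.2  10.1]
110 [292 158  25  23 446] [304.2 169.2] [647.9 -80. ]
110 [335 158  24  24 436] [346.2 169.6] [ 647.3 -173.5]
```

View pics/ov_top.png

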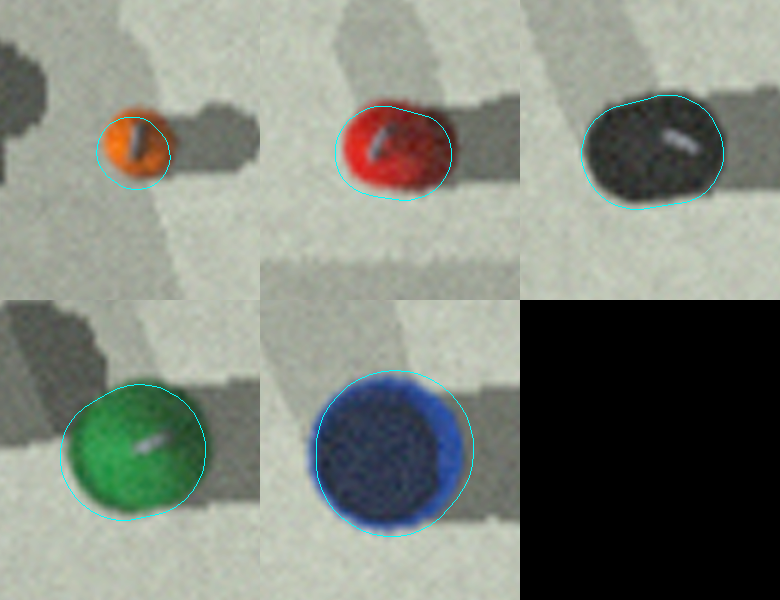

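View pics/ov_side.png

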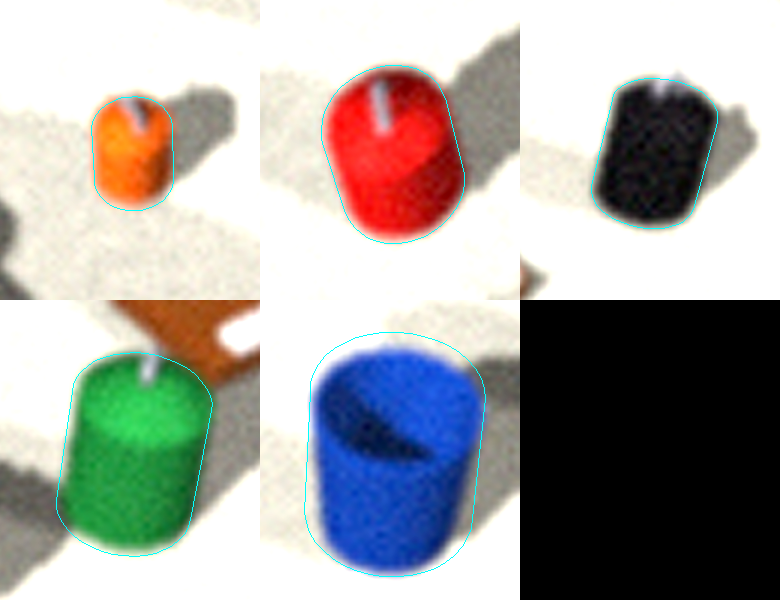

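```bash
cat > st.py <<'E'
from h import *
s=sense(); q=s['ee_rot']; M=R.from_quat([q[1],q[2],q[3],q[0]]).as_matrix()
print(s['clock'],s['eef_pos'].round(1),'appr',M[:,1].round(3),'jaw',M[:,2].round(3),'jawyaw',np.degrees(np.arctan2(M[1,2],M[0,2])).round(2),'q',s['qpos'].round(2),'F',s['contact_force'].round(1),'w',s['width'].round(1))
E
python3 st.py
```

```text
Traceback (most recent call last):
  File "st.py", line 3, in <module>
    print(s['clock'],s['eef_pos'].round(1),'appr',M[:,1].round(3),'jaw',M[:,2].round(3),'jawyaw',np.degrees(np.arctan2(M[1,2],M[0,2])).round(2),'q',s['qpos'].round(2),'F',s['contact_force'].round(1),'w',s['width'].round(1))
                                                                                                                                                                                                           ^^^^^^^^^^^^^^^^
AttributeError: 'float' object has no attribute 'round'
```

```bash
sed -i "s/s\['width'\].round(1)/round(s['width'],1)/" st.py; python3 st.py
```

```text
1.0 [ 248.2 -600.7  226.7] appr [ 0.  0. -1.] jaw [ 0.382 -0.924  0.   ] jawyaw -67.55 q [ 1.44  0.5  -0.43  1.55  0.22  1.14 -0.21] F [-0.5 -0.5 -0.8] w 91.8
```

Request:
arm_command([
  [[0.02,0.0305,0],6.755,0.09],
  [[0.02,0.0305,0],6.755,0.09],
  [[0.02,0.0305,0],6.755,0.09],
  [[0.02,0.0305,0],6.755,0.09],
  [[0.02,0.0305,0],6.755,0.09],
  [[0.02,0.0305,0],6.755,0.09],
  [[0.02,0.0305,0],6.755,0.09],
  [[0.02,0.0305,0],6.755,0.09],
  [[0.02,0.0305,0],6.755,0.09],
  [[0.02,0.0305,0],6.755,0.09],
  [[0,0,-0.03],0,0.09],
  [[0,0,-0.03],0,0.09],
  [[0,0,-0.03],0,0.09],
  [[0,0,0],0,0.09],
  [[0,0,0],0,0.09],
], grip_force=25)

```text
clock: 2.25
eef_pos: [447.3, -295.0, 135.9]
ee_rot: [0.5, -0.5, 0.501, -0.499]
contact_force: [0.8, 0.1, 0.2]
width: 89.7
```

```bash
python3 st.py; python3 - <<'E'
from h import *
for n in("top","side"):
    f=grab_frame(n); cv2.imwrite(f"pics/{n}1.png",f["img"])
E
```

```text
2.25 [ 447.3 -295.   135.9] appr [-0.003  0.002 -1.   ] jaw [ 1.     0.    -0.003] jawyaw 0.02 q [ 1.13  0.49 -0.74  1.91  0.41  0.91  0.18] F [0.8 0.1 0.2] w 89.7
```

View pics/side1.png

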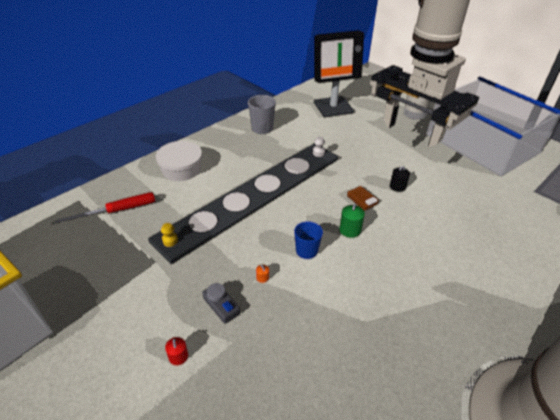

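View pics/top1.png

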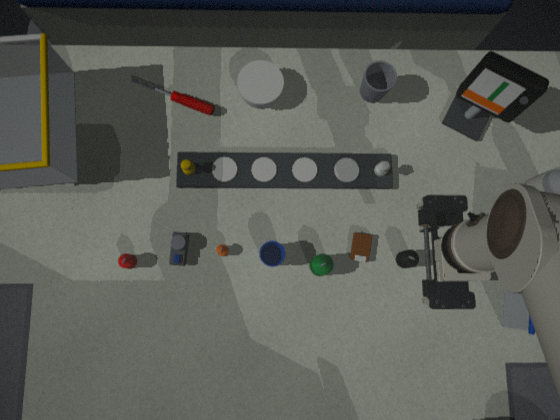

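Request:
arm_command([
  [[0.001,0,-0.025],0,0.09],
  [[0,0,-0.025],0,0.09],
  [[0,0,-0.025],0,0.09],
  [[0,0,-0.025],0,0.09],
  [[0,0,-0.015],0,0.09],
  [[0,0,-0.01],0,0.09],
  [[0,0,0],0,0.09],
  [[0,0,0],0,0.03],
  [[0,0,0],0,0.03],
  [[0,0,0],0,0.03],
  [[0,0,0],0,0.03],
  [[0,0,0],0,0.03],
  [[0,0,0],0,0.03],
  [[0,0,0],0,0.03],
  [[0,0,0],0,0.03],
  [[0,0,0],0,0.03],
], grip_force=30)

```text
clock: 3.68
eef_pos: [449.1, -295.7, 11.8]
ee_rot: [0.5, -0.5, 0.5, -0.5]
contact_force: [-0.4, 0.3, 1.5]
width: 37.0
```

```bash
python3 st.py; python3 - <<'E'
from h import *
for n in("side",):
    f=grab_frame(n); cv2.imwrite(f"pics/{n}2.png",cv2.resize(f["img"][80:280,260:540],None,fx=2.8,fy=2.8))
E
```

```text
3.6833 [ 449.1 -295.7   11.8] appr [-0.  0. -1.] jaw [ 1. -0. -0.] jawyaw -0.0 q [ 1.01  0.67 -0.6   1.96  0.59  0.69  0.04] F [-0.4  0.3  1.5] w 37.0
```

View pics/side2.png

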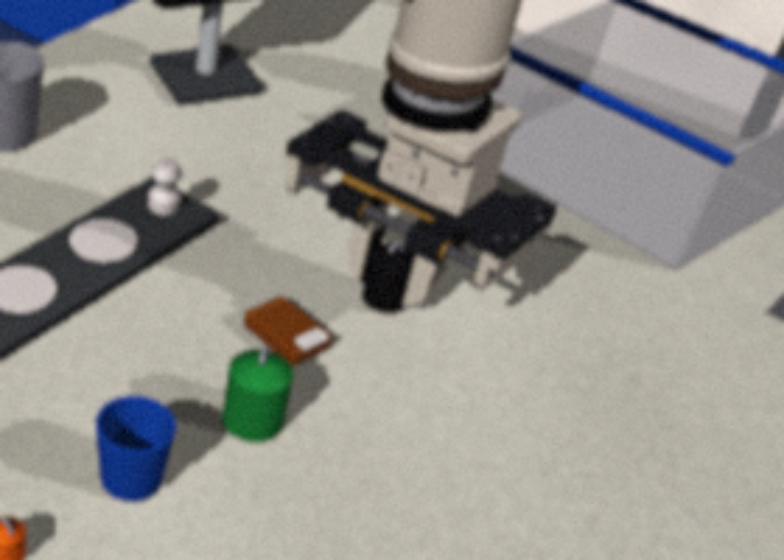

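Request:
arm_command([
  [[0,0,0.01],0,0.03],
  [[0,0,0.03],0,0.03],
  [[0,0,0.03],0,0.03],
  [[0,0,0.03],0,0.03],
  [[0.01,0.011,0],0,0.03],
  [[0.0197,0.0218,0],0,0.03],
  [[0.0197,0.0218,0],0,0.03],
  [[0.0197,0.0218,0],0,0.03],
  [[0.0197,0.0218,0],0,0.03],
  [[0.0197,0.0218,0],0,0.03],
  [[0.0197,0.0218,0],0,0.03],
  [[0.0197,0.0218,0],0,0.03],
  [[0.0197,0.0218,0],0,0.03],
  [[0.0197,0.0218,0],0,0.03],
  [[0.0097,0.0108,0],0,0.03],
  [[0,0,0],0,0.03],
  [[0,0,-0.025],0,0.03],
  [[0,0,-0.025],0,0.03],
  [[0,0,-0.02],0,0.03],
  [[0,0,0],0,0.03],
])

```text
clock: 5.4
eef_pos: [641.3, -78.8, 36.8]
ee_rot: [0.498, -0.502, 0.503, -0.498]
contact_force: [-2.4, -0.2, -5.5]
width: 37.3
```

```bash
python3 st.py; python3 - <<'E'
from h import *
for n in("side","top"):
    f=grab_frame(n); cv2.imwrite(f"pics/{n}3.png",f["img"])
E
```

```text
5.4 [641.3 -78.8  36.8] appr [-0.01  0.   -1.  ] jaw [ 1.    -0.001 -0.01 ] jawyaw -0.03 q [ 0.52  0.79 -0.64  1.67  0.57  0.89 -0.35] F [-2.4 -0.2 -5.5] w 37.3
```

View pics/side3.png

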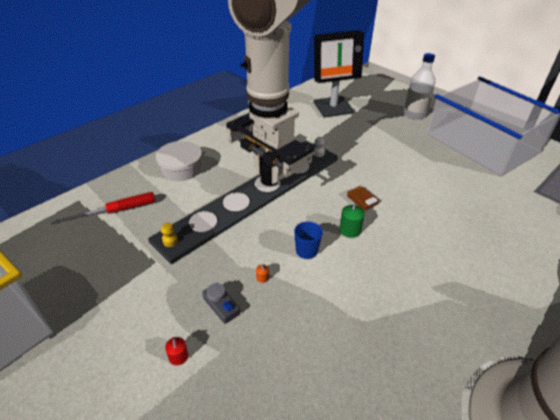

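Request:
arm_command([
  [[0,0,0],0,0.03],
  [[0,0,0],0,0.03],
  [[0,0,0],0,0.03],
  [[0,0,0],0,0.03],
])

```text
clock: 5.83
eef_pos: [647.0, -77.9, 43.1]
ee_rot: [-0.5, 0.5, -0.499, 0.501]
contact_force: [-0.7, -0.0, -3.4]
width: 37.4
```

```bash
python3 st.py; python3 - <<'E'
from h import *
for n in("side","top"):
    f=grab_frame(n); cv2.imwrite(f"pics/{n}4.png",f["img"])
    if n=='side': cv2.imwrite("pics/side4z.png",cv2.resize(f["img"][110:240,180:360],None,fx=4,fy=4,interpolation=cv2.INTER_CUBIC))
    for g in [(646,-78)]:
        print(n,locate(f,'sinker_black',proj(f,[[*g,30]])[0],18))
E
```

```text
5.8333 [647.  -77.9  43.1] appr [ 0.002 -0.    -1.   ] jaw [ 1.    -0.     0.002] jawyaw -0.01 q [ 0.52  0.78 -0.64  1.66  0.57  0.89 -0.35] F [-0.7 -0.  -3.4] w 37.4
side None
top (array([675.45880161, -87.64265589]), np.float64(0.42934202229187035), array([308.47857143, 154.22857143]))
```

View pics/side4z.png

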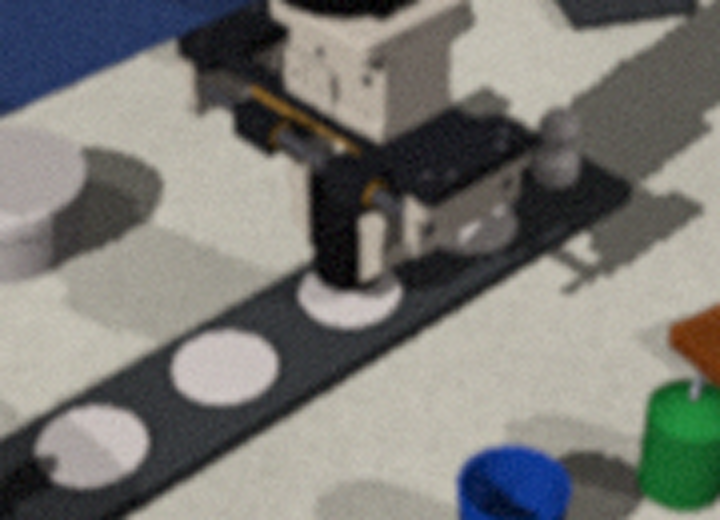

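Request:
arm_command([
  [[0,0,-0.006],0,0.03],
  [[0,0,-0.003],0,0.03],
  [[0,0,-0.003],0,0.03],
  [[0,0,0],0,0.03],
  [[0,0,0],0,0.03],
  [[0,0,0],0,0.03],
])

```text
clock: 6.43
eef_pos: [646.0, -77.7, 29.8]
ee_rot: [-0.5, 0.5, -0.5, 0.5]
contact_force: [-3.2, -0.0, 2.1]
width: 37.4
```

```bash
python3 st.py
```

```text
6.4333 [646.  -77.7  29.8] appr [-0. -0. -1.] jaw [ 1.  0. -0.] jawyaw 0.0 q [ 0.52  0.8  -0.63  1.66  0.58  0.88 -0.35] F [-3.2 -0.   2.1] w 37.4
```

Request:
arm_command([
  [[0,0,0],0,0.06],
  [[0,0,0],0,0.075],
  [[0,0,0],0,0.075],
  [[0,0,0],0,0.075],
  [[0,0,0.015],0,0.075],
  [[0,0,0.025],0,0.09],
  [[0,0,0.025],0,0.09],
  [[0,0,0.025],0,0.09],
  [[-0.01,-0.001,0],0,0.09],
  [[-0.025,-0.004,0],0,0.09],
  [[-0.025,-0.004,0],0,0.09],
  [[-0.025,-0.004,0],0,0.09],
  [[-0.025,-0.004,0],0,0.09],
  [[-0.025,-0.004,0],0,0.09],
  [[-0.025,-0.004,0],0,0.09],
  [[-0.025,-0.004,0],0,0.09],
  [[-0.025,-0.002,0],0,0.09],
  [[0,0,0],0,0.09],
  [[0,0,0],0,0.09],
  [[0,0,0],0,0.09],
])

```text
clock: 8.1
eef_pos: [437.7, -109.0, 120.9]
ee_rot: [-0.5, 0.5, -0.499, 0.501]
contact_force: [-0.5, 1.1, 0.7]
width: 89.9
```

```bash
python3 st.py; python3 - <<'E'
from h import *
for n in("side","top"):
    f=grab_frame(n); cv2.imwrite(f"pics/{n}5.png",f["img"])
E
```

```text
8.1 [ 437.7 -109.   120.9] appr [ 0.003 -0.001 -1.   ] jaw [ 1.    -0.     0.003] jawyaw -0.01 q [ 0.88  0.37 -0.81  2.12  0.38  0.79 -0.16] F [-0.5  1.1  0.7] w 89.9
```

View pics/side5.png

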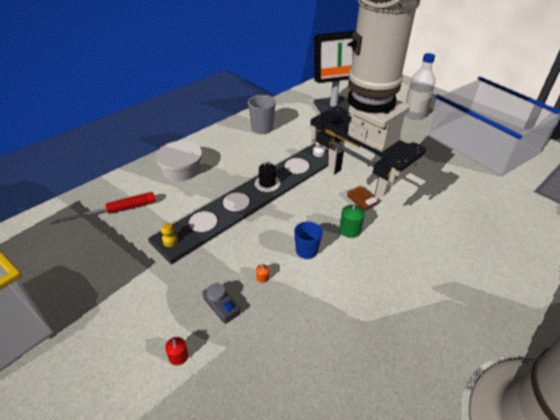

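View pics/top5.png

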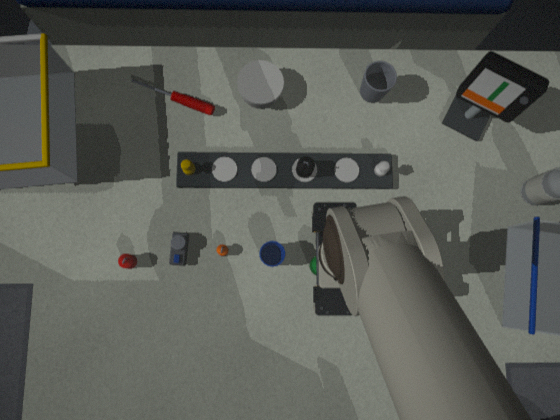

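Request:
arm_command([
  [[0,0,-0.025],0,0.09],
  [[0,0,-0.025],0,0.09],
  [[0,0,-0.025],0,0.09],
  [[0,0,-0.019],0,0.09],
  [[0,0,-0.01],0,0.09],
  [[0,0,0],0,0.09],
  [[0,0,0],0,0.04],
  [[0,0,0],0,0.035],
  [[0,0,0],0,0.035],
  [[0,0,0],0,0.035],
  [[0,0,0],0,0.035],
  [[0,0,0],0,0.035],
  [[0,0,0],0,0.035],
], grip_force=45)

```text
clock: 9.28
eef_pos: [436.4, -108.9, 16.1]
ee_rot: [-0.5, 0.5, -0.5, 0.5]
contact_force: [0.3, -0.1, -0.0]
width: 48.3
```

```bash
python3 st.py
```

```text
9.2833 [ 436.4 -108.9   16.1] appr [ 0.001 -0.    -1.   ] jaw [ 1.    -0.     0.001] jawyaw -0.01 q [ 0.72  0.56 -0.63  2.17  0.6   0.59 -0.36] F [ 0.3 -0.1 -0. ] w 48.3
```

Request:
arm_command([
  [[0,0,0],0,0.035],
  [[0,0,0],0,0.035],
  [[0,0,0],0,0.035],
  [[0,0,0],0,0.035],
])

```text
clock: 9.62
eef_pos: [436.2, -108.9, 16.0]
ee_rot: [-0.5, 0.5, -0.5, 0.5]
contact_force: [-1.9, 0.5, 5.8]
width: 44.3
```

Request:
arm_command([
  [[0,0,0.01],0,0.035],
  [[0,0,0.03],0,0.035],
  [[0,0,0.03],0,0.035],
  [[0,0,0.03],0,0.035],
  [[0.01,-0.003,0],0,0.035],
  [[0.02,-0.006,0],0,0.035],
  [[0.025,-0.0075,0],0,0.035],
  [[0.025,-0.0075,0],0,0.035],
  [[0.025,-0.0075,0],0,0.035],
  [[0.025,-0.0075,0],0,0.035],
  [[0.025,-0.0075,0],0,0.035],
  [[0.025,-0.0075,0],0,0.035],
  [[0.02,-0.0057,0],0,0.035],
  [[0.01,-0.003,0],0,0.035],
  [[0,0,0],0,0.035],
  [[0,0,-0.025],0,0.035],
  [[0,0,-0.025],0,0.035],
  [[0,0,-0.02],0,0.035],
  [[0,0,0],0,0.035],
  [[0,0,0],0,0.035],
])

```text
clock: 11.28
eef_pos: [643.8, -170.9, 43.6]
ee_rot: [0.499, -0.501, 0.501, -0.498]
contact_force: [-0.3, -0.8, -4.3]
width: 44.4
```

```bash
python3 st.py;python3 - <<'E'
from h import *
f=grab_frame("side"); cv2.imwrite("pics/side6z.png",cv2.resize(f["img"][80:240,180:380],None,fx=3.6,fy=3.6,interpolation=cv2.INTER_CUBIC))
E
```

```text
11.2833 [ 643.8 -170.9   43.6] appr [-0.005  0.001 -1.   ] jaw [ 1.     0.    -0.005] jawyaw 0.02 q [ 0.66  0.8  -0.64  1.61  0.57  0.93 -0.19] F [-0.3 -0.8 -4.3] w 44.4
```

View pics/side6z.png

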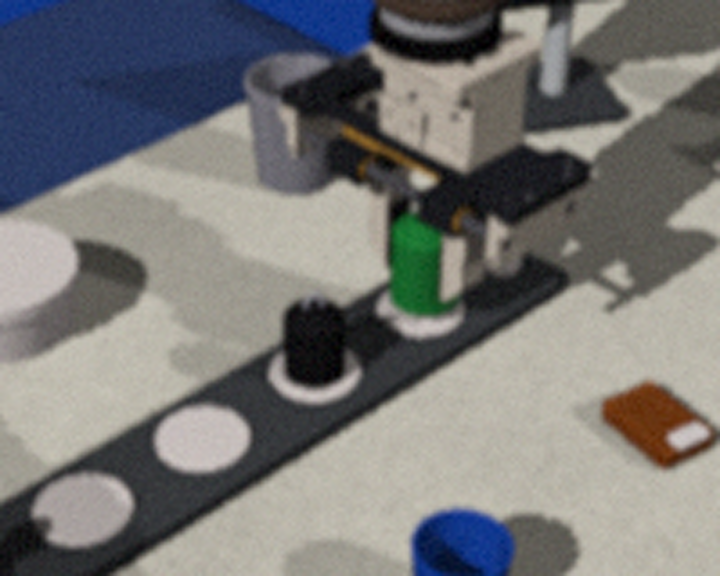

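Request:
arm_command([
  [[0,0,-0.004],0,0.035],
  [[0,0,-0.003],0,0.035],
  [[0,0,-0.003],0,0.035],
  [[0,0,-0.002],0,0.035],
  [[0,0,0],0,0.035],
  [[0,0,0],0,0.035],
  [[0,0,0],0,0.035],
])

```text
clock: 11.92
eef_pos: [646.5, -171.6, 34.1]
ee_rot: [-0.5, 0.5, -0.5, 0.5]
contact_force: [0.2, -0.5, -2.0]
width: 44.4
```

Request:
arm_command([
  [[0,0,-0.0007],0,0.035],
  [[0,0,0],0,0.035],
  [[0,0,0],0,0.055],
  [[0,0,0],0,0.065],
  [[0,0,0],0,0.075],
  [[0,0,0],0,0.075],
  [[0,0,0.01],0,0.075],
  [[0,0,0.025],0,0.08],
  [[0,0,0.025],0,0.08],
  [[0,0,0.03],0,0.08],
  [[0,0,0],0,0.08],
])

```text
clock: 12.83
eef_pos: [650.6, -171.4, 130.3]
ee_rot: [-0.502, 0.498, -0.497, 0.503]
contact_force: [1.0, 0.5, 1.4]
width: 79.8
```

Request:
arm_command([
  [[-0.01,0.01,0],0,0.07],
  [[-0.0167,0.0262,0],0,0.07],
  [[-0.0167,0.0262,0],0,0.07],
  [[-0.0167,0.0262,0],0,0.07],
  [[-0.0167,0.0262,0],0,0.07],
  [[-0.0167,0.0262,0],0,0.07],
  [[-0.0167,0.0262,0],0,0.07],
  [[-0.0167,0.0262,0],0,0.07],
  [[-0.0167,0.0262,0],0,0.07],
  [[-0.0167,0.0262,0],0,0.07],
  [[-0.0167,0.0262,0],0,0.07],
  [[0,0,0],0,0.07],
  [[0,0,0],0,0.07],
  [[0,0,0],0,0.07],
])

```text
clock: 14.0
eef_pos: [469.9, 100.3, 123.6]
ee_rot: [-0.5, 0.5, -0.499, 0.5]
contact_force: [-0.1, 0.4, 0.7]
width: 69.8
```

```bash
python3 st.py; python3 - <<'E'
from h import *
for n in("side","top"):
    f=grab_frame(n); cv2.imwrite(f"pics/{n}7.png",f["img"])
E
```

```text
14.0 [469.9 100.3 123.6] appr [ 0.001 -0.001 -1.   ] jaw [1.    0.    0.001] jawyaw 0.02 q [ 0.42  0.43 -0.82  2.05  0.43  0.84 -0.65] F [-0.1  0.4  0.7] w 69.8
```

View pics/side7.png

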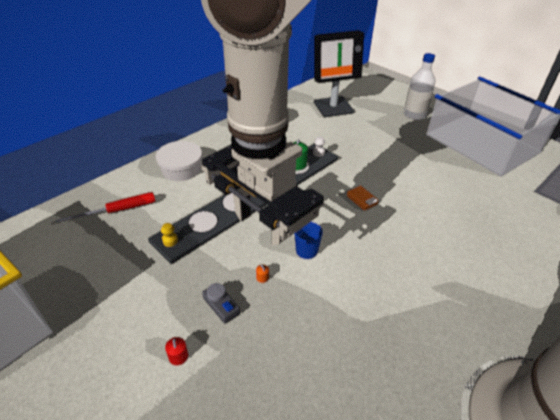

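View pics/top7.png

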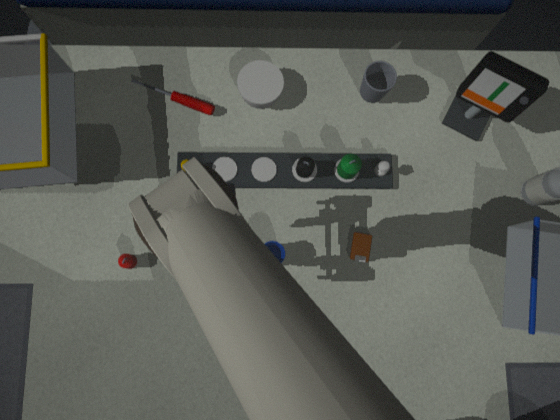

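Request:
arm_command([
  [[0,0,-0.025],0,0.07],
  [[0,0,-0.025],0,0.07],
  [[0,0,-0.025],0,0.07],
  [[0,0,-0.023],0,0.07],
  [[0,0,-0.012],0,0.07],
  [[0,0,-0.007],0,0.07],
  [[0,0,0],0,0.07],
  [[0,0,0],0,0.04],
  [[0,0,0],0,0.015],
  [[0,0,0],0,0.015],
  [[0,0,0],0,0.015],
  [[0,0,0],0,0.015],
  [[0,0,0],0,0.015],
  [[0,0,0],0,0.015],
  [[0,0,0],0,0.015],
  [[0,0,0],0,0.015],
  [[0,0,0],0,0.015],
], grip_force=18)

```text
clock: 15.52
eef_pos: [469.3, 100.5, 6.2]
ee_rot: [-0.5, 0.5, -0.5, 0.5]
contact_force: [-1.0, -1.2, 3.5]
width: 23.2
```

```bash
python3 st.py; python3 - <<'E'
from h import *
f=grab_frame("side"); cv2.imwrite("pics/side8z.png",cv2.resize(f["img"][180:320,180:360],None,fx=4,fy=4,interpolation=cv2.INTER_CUBIC))
E
```

```text
15.5167 [469.3 100.5   6.2] appr [ 0. -0. -1.] jaw [ 1. -0.  0.] jawyaw -0.0 q [ 0.26  0.62 -0.64  2.1   0.65  0.62 -0.83] F [-1.  -1.2  3.5] w 23.2
```

View pics/side8z.png

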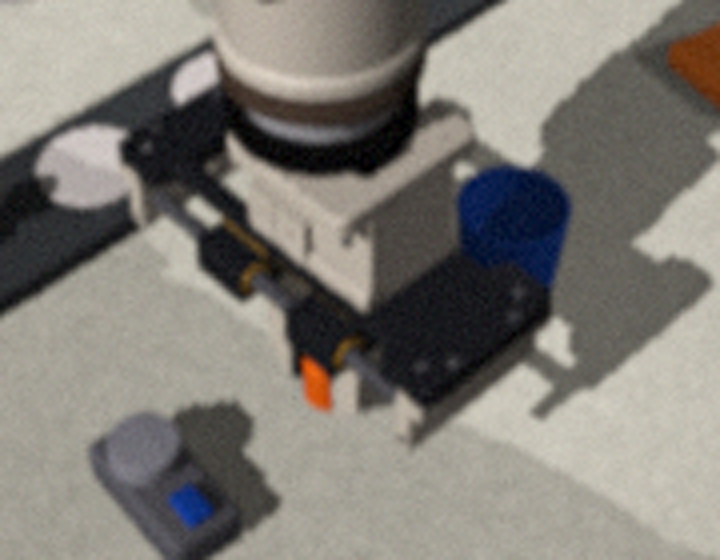

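Request:
arm_command([
  [[0,0,0.01],0,0.015],
  [[0,0,0.03],0,0.015],
  [[0,0,0.03],0,0.015],
  [[0,0,0.02],0,0.015],
  [[0.01,0,0],0,0.015],
  [[0.0225,-0.0005,0],0,0.015],
  [[0.0225,-0.0005,0],0,0.015],
  [[0.0225,-0.0005,0],0,0.015],
  [[0.0225,-0.0005,0],0,0.015],
  [[0.0225,-0.0005,0],0,0.015],
  [[0.0225,-0.0005,0],0,0.015],
  [[0.022,-0.0005,0],0,0.015],
  [[0.01,-0.0005,0],0,0.015],
  [[0,0,0],0,0.015],
  [[0,0,0],0,0.015],
  [[0,0,-0.025],0,0.015],
  [[0,0,-0.025],0,0.015],
  [[0,0,-0.015],0,0.015],
  [[0,0,0],0,0.015],
  [[0,0,0],0,0.015],
])

```text
clock: 17.23
eef_pos: [644.8, 96.6, 30.2]
ee_rot: [-0.499, 0.501, -0.5, 0.499]
contact_force: [-0.2, 0.6, -0.7]
width: 23.5
```

Request:
arm_command([
  [[0,0,-0.003],0,0.015],
  [[0,0,-0.002],0,0.015],
  [[0,0,0],0,0.015],
  [[0,0,0],0,0.015],
])

```text
clock: 17.57
eef_pos: [646.8, 96.6, 26.9]
ee_rot: [-0.5, 0.5, -0.5, 0.5]
contact_force: [0.1, 0.8, -1.6]
width: 23.4
```

```bash
python3 st.py;python3 - <<'E'
from h import *
f=grab_frame("side"); cv2.imwrite("pics/side9z.png",cv2.resize(f["img"][130:270,130:310],None,fx=4,fy=4,interpolation=cv2.INTER_CUBIC))
E
```

```text
17.5667 [646.8  96.6  26.9] appr [ 0.001  0.    -1.   ] jaw [ 1.    -0.     0.001] jawyaw -0.0 q [ 0.26  0.81 -0.65  1.66  0.61  0.88 -0.64] F [ 0.1  0.8 -1.6] w 23.4
```

View pics/side9z.png

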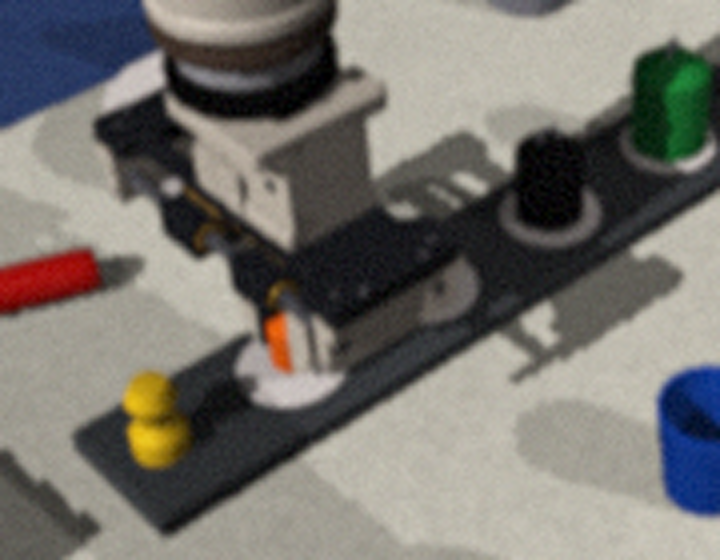

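Request:
arm_command([
  [[0,0,-0.0015],0,0.015],
  [[0,0,-0.001],0,0.015],
  [[0,0,0],0,0.015],
  [[0,0,0],0,0.015],
  [[0,0,0],0,0.015],
])

```text
clock: 18.03
eef_pos: [646.6, 96.6, 24.2]
ee_rot: [-0.5, 0.5, -0.5, 0.5]
contact_force: [-1.2, -1.5, 5.5]
width: 23.2
```

Request:
arm_command([
  [[0,0,0],0,0.035],
  [[0,0,0],0,0.05],
  [[0,0,0],0,0.06],
  [[0,0,0],0,0.06],
  [[0,0,0.01],0,0.06],
  [[0,0,0.025],0,0.07],
  [[0,0,0.025],0,0.07],
  [[0,0,0.03],0,0.07],
  [[0,0,0],0,0.07],
])

```text
clock: 18.78
eef_pos: [650.1, 98.3, 120.4]
ee_rot: [0.503, -0.497, 0.498, -0.502]
contact_force: [1.1, -0.2, 0.3]
width: 69.7
```

Request:
arm_command([
  [[-0.01,0.0104,0],0,0.07],
  [[-0.02,0.02,0],0,0.07],
  [[-0.02,0.02,0],0,0.07],
  [[-0.02,0.02,0],0,0.07],
  [[-0.02,0.02,0],0,0.07],
  [[-0.02,0.02,0],0,0.07],
  [[-0.02,0.02,0],0,0.07],
  [[-0.02,0.02,0],0,0.07],
  [[-0.02,0.02,0],0,0.07],
  [[-0.02,0.02,0],0,0.07],
  [[-0.01,0.012,0],0,0.07],
  [[0,0,0],0,0.07],
  [[0,0,0],0,0.07],
  [[0,0,0],0,0.07],
])

```text
clock: 19.95
eef_pos: [446.1, 298.0, 113.0]
ee_rot: [-0.499, 0.5, -0.5, 0.5]
contact_force: [0.2, -0.5, 0.4]
width: 70.4
```

```bash
python3 st.py;python3 - <<'E'
from h import *
f=grab_frame("side"); cv2.imwrite("pics/side10.png",f["img"])
E
```

```text
19.95 [446.1 298.  113. ] appr [-0.001 -0.001 -1.   ] jaw [ 1.    -0.    -0.001] jawyaw -0.02 q [-0.02  0.54 -0.79  1.92  0.49  0.88 -1.06] F [ 0.2 -0.5  0.4] w 70.4
```

View pics/side10.png

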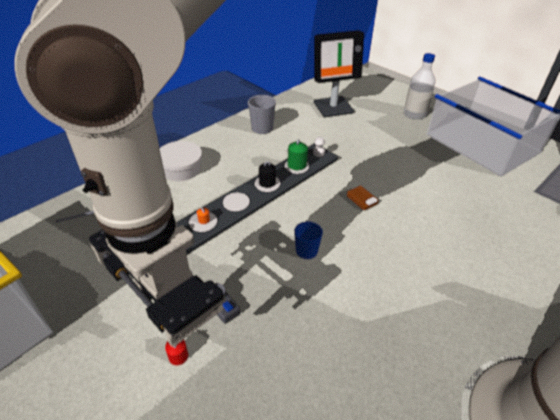

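Request:
arm_command([
  [[0,0,-0.025],0,0.07],
  [[0,0,-0.025],0,0.07],
  [[0,0,-0.025],0,0.07],
  [[0,0,-0.02],0,0.07],
  [[0,0,-0.011],0,0.07],
  [[0,0,0],0,0.07],
  [[0,0,0],0,0.07],
  [[0,0,0],0,0.04],
  [[0,0,0],0,0.022],
  [[0,0,0],0,0.022],
  [[0,0,0],0,0.022],
  [[0,0,0],0,0.022],
  [[0,0,0],0,0.022],
  [[0,0,0],0,0.022],
  [[0,0,0],0,0.022],
  [[0,0,0],0,0.022],
], grip_force=25)

```text
clock: 21.33
eef_pos: [446.3, 299.0, 7.7]
ee_rot: [0.5, -0.5, 0.5, -0.5]
contact_force: [-1.0, -0.6, 4.6]
width: 30.2
```

```bash
python3 st.py;python3 - <<'E'
from h import *
f=grab_frame("side"); cv2.imwrite("pics/side11.png",f["img"])
E
```

```text
21.3333 [446.3 299.    7.7] appr [ 0. -0. -1.] jaw [1. 0. 0.] jawyaw 0.0 q [-0.12  0.7  -0.66  1.96  0.65  0.71 -1.18] F [-1.  -0.6  4.6] w 30.2
```

View pics/side11.png

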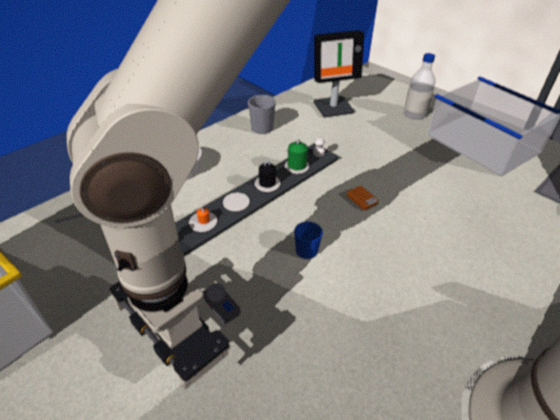

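Request:
arm_command([
  [[0,0,0.01],0,0.022],
  [[0,0,0.03],0,0.022],
  [[0,0,0.03],0,0.022],
  [[0,0,0.03],0,0.022],
  [[0.009,-0.0135,0],0,0.022],
  [[0.018,-0.026,0],0,0.022],
  [[0.018,-0.026,0],0,0.022],
  [[0.018,-0.026,0],0,0.022],
  [[0.018,-0.026,0],0,0.022],
  [[0.018,-0.026,0],0,0.022],
  [[0.018,-0.026,0],0,0.022],
  [[0.018,-0.026,0],0,0.022],
  [[0.018,-0.026,0],0,0.022],
  [[0.018,-0.026,0],0,0.022],
  [[0.018,-0.026,0],0,0.022],
  [[0.0108,-0.0135,0],0,0.022],
  [[0,0,0],0,0.022],
  [[0,0,0],0,0.022],
  [[0,0,0],0,0.022],
  [[0,0,0],0,0.022],
])

```text
clock: 23.05
eef_pos: [645.1, 13.9, 107.7]
ee_rot: [0.501, -0.501, 0.5, -0.499]
contact_force: [-0.3, -0.2, -0.4]
width: 30.2
```

Request:
arm_command([
  [[0,0,-0.025],0,0.022],
  [[0,0,-0.025],0,0.022],
  [[0,0,-0.02],0,0.022],
  [[0,0,-0.004],0,0.022],
  [[0,0,-0.003],0,0.022],
  [[0,0,-0.002],0,0.022],
  [[0,0,0],0,0.022],
  [[0,0,0],0,0.022],
  [[0,0,0],0,0.022],
])

```text
clock: 23.8
eef_pos: [647.0, 12.1, 29.8]
ee_rot: [-0.501, 0.499, -0.499, 0.501]
contact_force: [0.5, 0.4, -0.8]
width: 30.3
```

```bash
python3 st.py;python3 - <<'E'
from h import *
f=grab_frame("side"); cv2.imwrite("pics/side12z.png",cv2.resize(f["img"][130:270,130:310],None,fx=4,fy=4,interpolation=cv2.INTER_CUBIC))
E
```

```text
23.8 [647.   12.1  29.8] appr [ 0.002 -0.    -1.   ] jaw [1.    0.    0.002] jawyaw 0.0 q [ 0.4   0.8  -0.65  1.68  0.6   0.88 -0.51] F [ 0.5  0.4 -0.8] w 30.3
```

View pics/side12z.png

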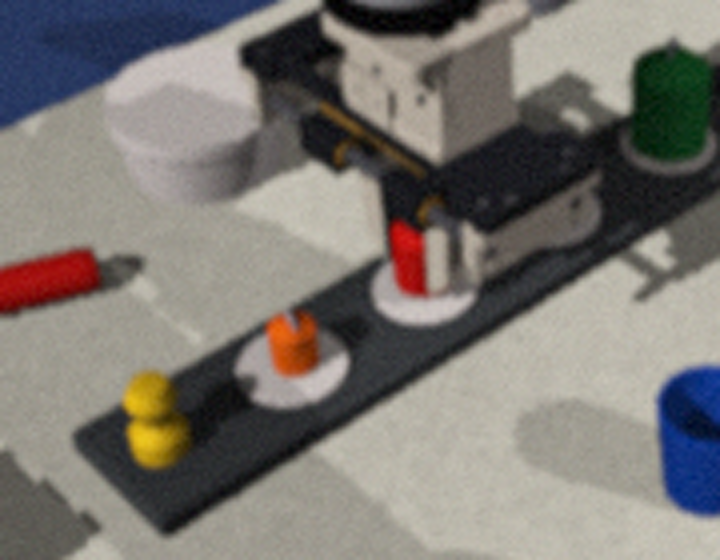

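Red hangs over the second mark, about 3 mm up. I'll lower it, release and withdraw.

Request:
arm_command([
  [[0,0,-0.002],0,0.022],
  [[0,0,-0.001],0,0.022],
  [[0,0,0],0,0.022],
  [[0,0,0],0,0.022],
  [[0,0,0],0,0.022],
])

```text
clock: 24.27
eef_pos: [646.3, 11.8, 25.8]
ee_rot: [-0.5, 0.5, -0.5, 0.5]
contact_force: [0.3, -0.9, 1.9]
width: 30.4
```

Request:
arm_command([
  [[0,0,0],0,0.04],
  [[0,0,0],0,0.06],
  [[0,0,0],0,0.065],
  [[0,0,0],0,0.065],
  [[0,0,0.01],0,0.065],
  [[0,0,0.025],0,0.07],
  [[0,0,0.03],0,0.07],
  [[0,0,0.03],0,0.07],
  [[0,0,0.03],0,0.07],
  [[-0.02,-0.02,0.02],0,0.07],
  [[-0.02,-0.03,0],0,0.07],
  [[-0.02,-0.03,0],0,0.07],
  [[-0.02,-0.03,0],0,0.07],
  [[-0.02,-0.03,0],0,0.07],
  [[-0.02,-0.03,0],0,0.07],
  [[-0.02,-0.03,0],0,0.07],
  [[-0.02,-0.03,0],0,0.07],
  [[-0.01,-0.03,0],0,0.07],
  [[0,-0.03,0],0,0.07],
  [[0,-0.03,0],0,0.07],
])

```text
clock: 25.93
eef_pos: [475.0, -309.8, 171.5]
ee_rot: [-0.499, 0.5, -0.5, 0.501]
contact_force: [0.3, -0.3, -0.5]
width: 69.8
```

Request:
arm_command([
  [[0,-0.03,0],0,0.07],
  [[0,-0.03,0],0,0.07],
  [[0,-0.03,0],0,0.07],
  [[0,-0.03,0],0,0.07],
  [[0,-0.02,0],0,0.07],
  [[0,0,0],0,0.07],
  [[0,0,0],0,0.07],
  [[0,0,0],0,0.07],
])

```text
clock: 26.6
eef_pos: [476.5, -446.7, 170.9]
ee_rot: [0.501, -0.5, 0.5, -0.5]
contact_force: [0.0, -0.2, -0.2]
width: 70.1
```

```bash
python3 st.py;python3 - <<'E'
from h import *
M=[(646,96.6),(646,12),(646,-78),(646,-171.6)]
tiles=[]
for n in("top","side"):
    f=grab_frame(n); cv2.imwrite(f"pics/{n}13.png",f["img"])
    k=5; big=cv2.resize(f["img"],None,fx=k,fy=k,interpolation=cv2.INTER_CUBIC)
    a=np.linspace(0,2*np.pi,60)
    # marks as seen earlier in each view: per-camera offset
    mm=dict(top=[(648,95.3),(648.1,10.3),(647.9,-79.8),(647.4,-173.3)],side=[(644.8,97.9),(644.4,13.6),(644.3,-76.3),(643.9,-169.9)])[n]
    row=[]
    for (x,y),l in zip(mm,('sinker_orange','sinker_red','sinker_black','sinker_green')):
        p=proj(f,np.c_[x+28*np.cos(a),y+28*np.sin(a),18+0*a]); cv2.polylines(big,[((p+.5)*k).astype(np.int32)],True,(0,255,255),1)
        c,h,A=sil(f,l,x,y,18); cv2.polylines(big,[((h+.5)*k).astype(np.int32)],True,(255,255,0),1)
        r=locate(f,l,c,18); print(n,l,None if r is None else ((r[0]-[x,y]).round(1),round(r[1],2)))
        u,v=(c*k).astype(int); row.append(big[v-140:v+140,u-95:u+95])
    tiles.append(np.hstack(row))
cv2.imwrite("pics/fin.png",np.clip(np.vstack(tiles)*1.4,0,255).astype(np.uint8))
E
```

```text
26.6 [ 476.5 -446.7  170.9] appr [ 0.     0.001 -1.   ] jaw [1.    0.001 0.   ] jawyaw 0.06 q [ 1.2   0.63 -0.7   1.59  0.44  1.09  0.38] F [ 0.  -0.2 -0.2] w 70.1
top sinker_orange (array([1.1, 1.9]), np.float64(0.55))
top sinker_red (array([-0.6,  0.5]), np.float64(0.72))
top sinker_black (array([ -1.2, -20. ]), np.float64(1.54))
top sinker_green (array([0.5, 1.2]), np.float64(0.76))
side sinker_orange (array([ 1.3, -1.2]), np.float64(0.79))
side sinker_red (array([ 1.1, -1.8]), np.float64(0.81))
side sinker_black (array([ -4.8, -10.3]), np.float64(1.16))
side sinker_green (array([ 1.5, -3.2]), np.float64(0.85))
```

View pics/fin.png

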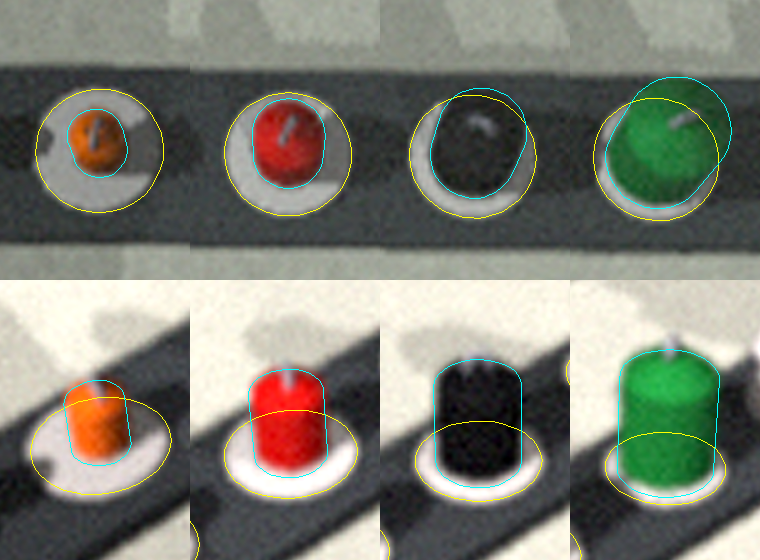

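View pics/side13.png

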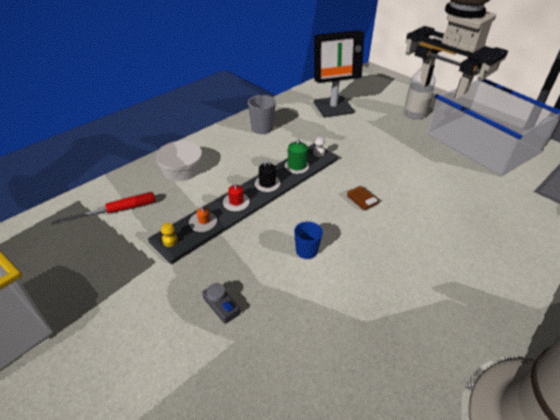

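```bash
python3 -c "
from plant import *
print(finish_job())"
```

```text
the job is handed in; nothing more can be done
None
```

The four sinkers now stand on the rail marks, counting from the yellow peg: orange, red, black, green. I handed the job in after about 27 s. I placed each one in a single pick, and the gripper ended empty and clear of everything.

- **Centring of orange, red and green:** fits in both camera views put all three within about 3.5 mm of their mark centres; the limit is 12 mm. All three look upright.
- **Centring of black:** its numeric fit failed. The colour mask merged with the dark rail and gave offsets of 10 to 20 mm that mean nothing. I checked it by eye instead: the outline overlay in both views shows it upright and within a few mm of centre.
- **Calibration:** the two cameras disagreed by about 3 mm on absolute positions, so I used their average.
- **Bait pot:** it is still standing where it was.

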